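Put casting buttons away by metal

TASK

Put the three casting buttons on the soldering board away by metal, so that no metal spoils another's melt: lift the lids of the two identical tins to see which one keeps copper scrap and which brass, put the orange-red copper button and the yellow brass button each into its own metal's tin, and lay the white silver button in the white dish for remelting. Close both tins again with their lids fully down, and leave the charcoal block, the flux cup and the firebrick where they are.

Things in the scene. Friction and masses are not known exactly. Their poses are not given: they have to be found in the camera images.
- copper_button_center (a point): casting button of copper (orange-red), 35 g: lowest 10 mm straight-sided, 26 mm across, then narrowing to a 10 mm stub, 20 mm high in all; stands stub up on the soldering board. Point: on its axis, 10 mm above its underside; z up. Which of the three stands where is random.
- brass_button_center (a point): casting button of brass (yellow), 35 g: lowest 10 mm straight-sided, 26 mm across, then narrowing to a 10 mm stub, 20 mm high in all; stands stub up on the soldering board. Point: on its axis, 10 mm above its underside; z up. Which of the three stands where is random.
- silver_button_center (a point): casting button of silver (white metal), 35 g: lowest 10 mm straight-sided, 26 mm across, then narrowing to a 10 mm stub, 20 mm high in all; stands stub up on the soldering board. Point: on its axis, 10 mm above its underside; z up. Which of the three stands where is random.
- tin_copper: loose round aluminium tin, 80 mm across (82 at its beads), 54 high, walls and floor 3 mm, mouth 74 mm, 0.2 to 0.4 kg. Origin: centre of underside, z up. The one with flat copper offcuts fixed to its floor (to 8 mm above the underside). Outside identical to the other tin; tins and dish swap places at random.
- tin_brass: loose round aluminium tin, 80 mm across (82 at its beads), 54 high, walls and floor 3 mm, mouth 74 mm, 0.2 to 0.4 kg. Origin: centre of underside, z up. The one with flat brass offcuts fixed to its floor (to 8 mm above the underside). Outside identical to the other tin; tins and dish swap places at random.
- lid_a_knob (a point): lid on a tin, 55 to 90 g; both alike, fit either tin. Disc 85 mm across, 4 thick; below it a plug 5 deep tapering from 70 to 63 mm centres in the tin's 74 mm mouth. Upright black knob 18 mm thick (15 in its lowest 4), 28 tall. Point: knob axis, 16 mm above the disc's top, 12 below the knob's top: 74 mm above the tin's underside when seated, 25 above a bench it stands on. z up. May be laid anywhere free.
- lid_b_knob (a point): lid on a tin, 55 to 90 g; both alike, fit either tin. Disc 85 mm across, 4 thick; below it a plug 5 deep tapering from 70 to 63 mm centres in the tin's 74 mm mouth. Upright black knob 18 mm thick (15 in its lowest 4), 28 tall. Point: knob axis, 16 mm above the disc's top, 12 below the knob's top: 74 mm above the tin's underside when seated, 25 above a bench it stands on. z up. May be laid anywhere free.
- dish: loose shallow white porcelain dish, 104 mm across the scalloped rim, 18 mm high; flat bottom 60 mm across and 3 mm thick inside, then sloping up to the rim. Origin: centre of its underside, z up.
- soldering_board: fixed pale refractory board on the bench, 152 mm (own x) by 202 mm (own y), 15 mm thick, on which the three casting buttons and the charcoal stand. Origin: centre of its underside, z up.
- charcoal: loose black charcoal block on the soldering board, 51 (own x) x 59 (own y) x 35 mm high; one of the buttons stands close to its -x face (gap 3 to 13 mm), the other two stand 44 to 50 mm apart, centre to centre. To be left alone. Origin: centre of its underside, z up.
- flux_cup: loose cream plastic flux cup with a fixed lid, 86 mm across, 72 mm high; to be left alone. Origin: centre of its underside.
- firebrick: loose pale firebrick, 111 (own x) x 113 (own y) x 64 mm high; to be left alone. Origin: centre of its underside.
- cutters: cutters with red grips lying on the bench, 165 mm (own x) by 69 mm (own y), 15 mm thick; fixed. Origin: centre of the underside.
- torch_stand_b: fixed grey sheet-steel torch stand, always in the same place: base strip 260 mm (x, 129 mm either way of the origin) by 70 mm (y), 3 mm thick; at its far end (+129 mm in x) a thin upright plate 70 mm wide, 206 mm high; at its near end a lip 40 mm high. Origin: centre of the underside of the strip. Go round it or over it.
There are look-alikes about, which are no part of the job. What is shaped like the part that bears lid_a_knob but turquoise is not meant.

How it is judged:
At the end, for the whole second after the job is handed in: Copper and brass buttons inside their own metal's tin (within 34 mm of its axis, below its rim); silver button in the dish (within 45 mm of its axis); a lid fully down on each tin (within 7 mm of its axis, 4 mm in height, 0.07 rad); tins and dish upright on the bench, at rest (horizontal distance between copper_button_center and tin_copper below 0.034 m and z of copper_button_center in the frame of tin_copper between 0 and 0.045 m and horizontal distance between brass_button_center and tin_brass below 0.034 m and z of brass_button_center in the frame of tin_brass between 0 and 0.045 m and ((horizontal distance between lid_a_knob and tin_copper below 0.007 m and z of lid_a_knob in the frame of tin_copper between 0.07 and 0.0775 m and angle between each of lid_a_knob, lid_b_knob's own z axis and vertical below 0.07 rad and horizontal distance between lid_b_knob and tin_brass below 0.007 m and z of lid_b_knob in the frame of tin_brass between 0.07 and 0.0775 m) or (horizontal distance between lid_b_knob and tin_copper below 0.007 m and z of lid_b_knob in the frame of tin_copper between 0.07 and 0.0775 m and angle between each of lid_b_knob, lid_a_knob's own z axis and vertical below 0.07 rad and horizontal distance between lid_a_knob and tin_brass below 0.007 m and z of lid_a_knob in the frame of tin_brass between 0.07 and 0.0775 m)) and horizontal distance between silver_button_center and dish below 0.045 m and z of silver_button_center in the frame of dish between 0 and 0.035 m and angle between each of dish, tin_copper, tin_brass's own z axis and vertical below 0.1 rad and height (world z) of each of dish, tin_copper, tin_brass below 0.05 m and linear speed of each of tin_copper, tin_brass, dish below 0.02 m/s); the robot touches nothing.
It fails at once if the charcoal block is pushed more than 30 mm from its place (distance of charcoal from where it was at the start of the episode above 0.03 m).
It fails at once if the flux cup is pushed more than 30 mm from its place (distance of flux_cup from where it was at the start of the episode above 0.03 m).
It fails at once if the firebrick is pushed more than 30 mm from its place (distance of firebrick from where it was at the start of the episode above 0.03 m).
It fails at once if a tin or the dish is tipped over (angle between any of tin_copper, tin_brass, dish's own z axis and vertical above 0.6 rad).
It also fails if it takes over 72 s, if anything falls off the work surface, if the arm or the gripper's body presses on something with over 40 N, if the wrist force passes 120 N, or if a joint passes its speed limit or range.

ROBOT

A 7-joint arm with a two-finger parallel gripper is mounted at the origin on a cart in front of the work surface, level with it; the furniture and walls round the work are solid. World frame = base frame: x ahead of the robot, y to its left, z up, the work surface at z = 0. Lengths are in m, angles in rad, forces in N, time in s.
With the tool pointing down it reaches from about 0.4 to 0.85 m from the base axis. Payload 4.5 kg.
Tool frame: the origin (TCP) lies midway between the tips of the shut fingers; the grasp point (between the pads) lies 19 mm behind it; y points along the fingers, z is the direction in which the jaws open and shut, and the axes are right-handed (so a half turn about y gives the same grasp; the last joint's range is limited). The gripper opens to 88 mm and grips with 3 to 60 N. Pads are 18 mm wide; open, the fingers measure 123 mm over their backs; the gripper's body (75 mm by 187 mm) begins 45 mm behind the grasp point.
Start: joints at [-1.221, 0.689, -0.195, 1.565, 0.157, 0.902, -0.215], TCP at [0.194, 0.594, 0.239] pointing down, gripper open.
Joint ranges: [-3.01, 3.01], [-0.46, 2.08], [-1.47, 1.51], [0.13, 2.56], [-1, 4.14], [0.04, 2.09], [-2.66, 2.66]. Speed limits (rad/s): [2.57, 2.57, 3.14, 3.14, 3.14, 3.14, 3.14].

INTERFACE

Orientations are given as a unit quaternion [x, y, z, w].
In Python, from plant import r, snapshot, get_calibration, job, boxes_of gives the robot as it stands. The module is installed in compiled form; this text tells all that it offers.
- The arm moves only by the shell command python3 -m handwheel 'ROWS' [OPENING] [FORCE]. ROWS is JSON, a list that holds one entry, the list of rows, each a list of 6 numbers: the shift along the tool's x, y, z as a fraction of full scale, then the turn, a rotation vector about the tool's x, y, z as a fraction of full scale. In form: [[[x, y, z, wx, wy, wz], ...]]. A call has 1 to 12 rows; each row is the pose to reach, as a shift and turn from the pose commanded when the call began, along the tool's axes at that moment, turning the shorter way round; what a row does not reach only later rows make up. Full scale, the value 1, is 100 cm for a shift and 180 degrees for a turn. A row lasts 1/12 s, in which the tool goes at most 41.7 mm and 7.16 degrees, less where a joint would pass 70% of its speed; a pose out of reach is approached as far as the arm can. A call with a number of a shift or a turn outside -1 to 1 is refused whole. A call with a gripper value outside its range is refused whole. OPENING is the opening, from -1 (shut) to 1 (fully open), set as the call begins (- or left out, the last holds). The fingers move at their own pace and stop on an object; FORCE is the grip in N (left out, the last holds). Time passes only in rows, so rows that repeat a pose let the fingers close. It gives the time, the measured TCP pose, the force and the opening at its end, in the units of the state.
- r.get_state(): the state, without advancing time (a new reading comes with each control period).
- snapshot(name): name is "side" or "top" or "wrist"; returns the picture (420x560x3 uint8, red, green, blue); there is no depth.
- get_calibration(name): a dict with "fx", "fy", "cx", "cy" (pixels), "T" (4x4, takes a point from camera to world coordinates). Camera axes: x right, y down, z forward; pixel columns grow to the right and rows downward; lengths in m; the calibration is good to about 2 mm. A picture is of the moment at which its call begins: read the wrist's pose just before it. get_calibration takes no time and is no camera call; for the wrist camera it gives the pose at the moment of the call.
- job.finish_job(): hands the job in, once; it reports no verdict.
Trained networks look in the newest picture that a camera, given by its name, has taken for a name from the list of things; names that differ only in an ending like _2 or _b are one class to them, and where a whole thing is asked for, a point or a joint stands for the part that bears it (a point fixed in the world has none). Each returns a list of dicts, best first, with "confidence" (0 to 1); they miss things now and then, are a little off and sometimes report something else, mostly with a low value. They report only what shows in the picture. A call takes as long as a camera call. They do not tell look-alikes from the thing itself.
- boxes_of(thing, camera): "bbox" ([left, top, right, bottom] in pixels, round what is visible of it).
The state is a dict: "clock": time; "q": joint angles; "qd": joint speeds; "joint_torque": joint torques, N m; "tool_pos": TCP position; "eef_rot": TCP orientation; "contact_force": force on the tool from outside, world axes, zero at the start; "moment": the same for the moment, N m; "opening": opening from 0.0 (shut) to 1.0 (fully open).
Only numpy, scipy, OpenCV 4.12 (cv2) and the standard library are available. Lean on these libraries where they do the work, as an engineer would, in place of code of your own. Each camera call takes 0.05 s, during which the arm holds its last target. There are 200 camera calls.

## Working session

There is one attempt and no reset: what is moved stays moved. The work goes in short steps, Python scripts to look and compute and a shell command to move; the robot and the scene stay as the last step left them, time stands still between calls to the robot, and variables do not carry over. Pictures are saved under pics/ and viewed, about 8 in all and at most 12, crops included, and the job is handed in when it is done.

```bash
mkdir -p pics; cat > h.py <<'E'
import numpy as np, cv2
from plant import r, snapshot, get_calibration, job, boxes_of
from scipy.spatial.transform import Rotation as R
def pix2w(cam,u,v,z,c=None):
    c=c or get_calibration(cam); T=np.array(c["T"])
    d=T[:3,:3]@np.array([(u-c["cx"])/c["fx"],(v-c["cy"])/c["fy"],1]); o=T[:3,3]
    return o+d*(z-o[2])/d[2]
def w2pix(cam,p,c=None):
    c=c or get_calibration(cam); T=np.array(c["T"]); q=T[:3,:3].T@(np.array(p)-T[:3,3])
    return np.array([c["fx"]*q[0]/q[2]+c["cx"],c["fy"]*q[1]/q[2]+c["cy"]])
def save(name,im,box=None,s=1):
    if box: im=im[box[1]:box[3],box[0]:box[2]]
    cv2.imwrite("pics/"+name,cv2.resize(im,None,fx=s,fy=s,interpolation=cv2.INTER_CUBIC)[:,:,::-1])
E
python3 - <<'E'
from h import *
np.set_printoptions(precision=4,suppress=True)
s=r.get_state();print(s["clock"],s["tool_pos"],s["eef_rot"],s["opening"],R.from_quat(s["eef_rot"]).as_matrix())
t=snapshot("top");d=snapshot("side")
save("ts.png",np.hstack([t]),None,1.42)
save("side.png",d,None,1.42)
for c in("top","side"):
  k=get_calibration(c);print(c,k["fx"],k["fy"],k["cx"],k["cy"],np.array(k["T"]))
for n,z in dict(copper_button_center=.025,brass_button_center=.025,silver_button_center=.025,tin_copper=.04,lid_a_knob=.062,dish=.015,charcoal=.05,flux_cup=.072,firebrick=.064,cutters=.01,soldering_board=.015,torch_stand_b=0.0).items():
  for b in boxes_of(n,"top")[:4]:
    x=b["bbox"];print(n,np.round(x),round(b["confidence"],2),pix2w("top",(x[0]+x[2])/2,(x[1]+x[3])/2,z)[:2])
E
```

```text
0.0 [0.194  0.5935 0.2379] [ 0.699  -0.1112  0.1111 -0.6977] 0.9974087973460458 [[ 0.9506 -0.0004  0.3105]
 [-0.3105 -0.0018  0.9506]
 [ 0.0001 -1.     -0.0018]]
top 456.726606585246 456.726606585246 280.7818996766969 208.92887412497342 [[-0.1039 -0.9735  0.2039  0.2952]
 [-0.9946  0.1014 -0.0225  0.0256]
 [ 0.0012 -0.2051 -0.9787  1.3107]
 [ 0.      0.      0.      1.    ]]
side 408.1652402405565 408.1652402405565 280.24727785415627 207.224649203247 [[ 0.5589 -0.4496  0.6968 -0.3506]
 [-0.8292 -0.2934  0.4758 -0.6062]
 [-0.0094 -0.8437 -0.5368  0.7568]
 [ 0.      0.      0.      1.    ]]
copper_button_center [308. 239. 318. 241.] 0.45 [ 0.4643 -0.0859]
brass_button_center [300. 153. 323. 182.] 0.37 [ 0.6772 -0.1058]
silver_button_center [328. 209. 337. 219.] 0.43 [ 0.5334 -0.1502]
lid_a_knob [196. 201. 228. 234.] 0.77 [0.5516 0.1893]
lid_a_knob [129. 212. 162. 236.] 0.58 [0.5513 0.3745]
lid_a_knob [240. 173. 280. 284.] 0.46 [0.5071 0.0602]
dish [395. 200. 431. 240.] 0.91 [ 0.4934 -0.3801]
dish [363. 120. 415. 176.] 0.5 [ 0.7157 -0.3446]
charcoal [297. 210. 319. 231.] 0.58 [ 0.5173 -0.0759]
charcoal [328. 208. 335. 219.] 0.28 [ 0.5299 -0.1444]
flux_cup [202. 149. 231. 176.] 0.89 [0.7051 0.1649]
flux_cup [297. 211. 317. 231.] 0.6 [ 0.5111 -0.071 ]
cutters [177. 255. 222. 306.] 0.76 [0.3844 0.2447]
soldering_board [293. 205. 365. 259.] 0.93 [ 0.483  -0.1339]
torch_stand_b [241. 169. 281. 285.] 0.59 [0.5208 0.0584]
torch_stand_b [391. 199. 430. 236.] 0.42 [ 0.5023 -0.378 ]
torch_stand_b [297. 211. 317. 228.] 0.31 [ 0.5297 -0.0773]
```

View pics/ts.png

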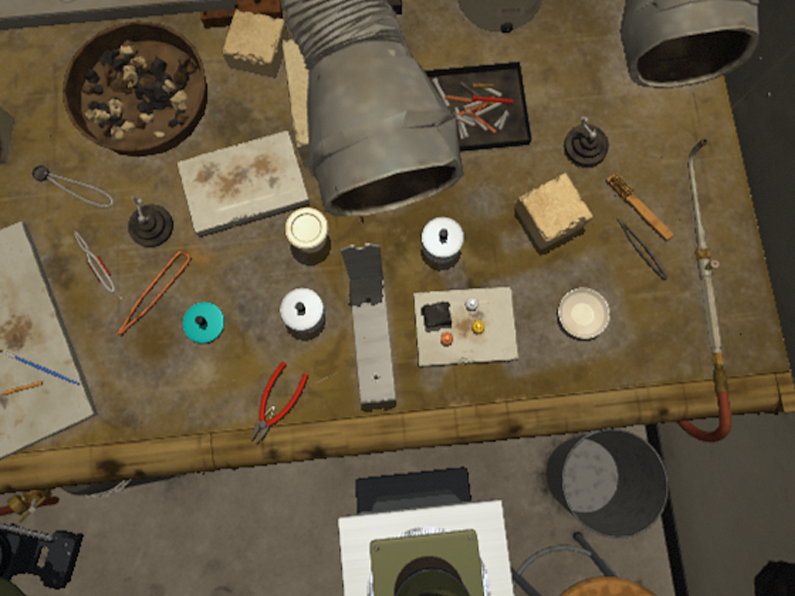

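View pics/side.png

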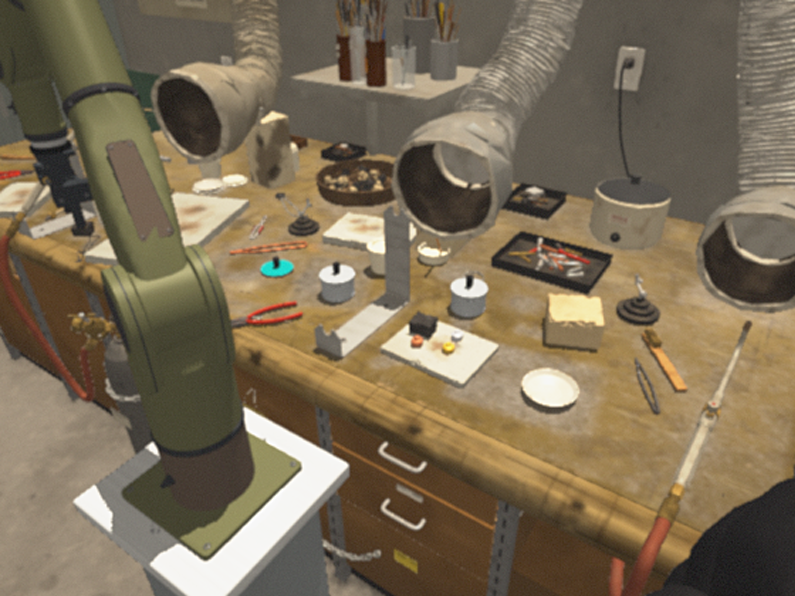

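Top view (×1.42): white-lided tins with black knobs at (302,305) and (442,240). The turquoise lid at (203,322) is the look-alike. The buttons are copper (446,339), brass (479,327) and silver (472,304), with charcoal at (436,316) and the dish at (584,313). The side view agrees.

```bash
python3 - <<'E'
from h import *
np.set_printoptions(precision=3,suppress=True)
t=snapshot("top"); c=get_calibration("top"); hsv=cv2.cvtColor(t,cv2.COLOR_RGB2HSV)
def blobs(m,box,name,z,n=2,mn=8):
    mm=np.zeros(m.shape,np.uint8); x0,y0,x1,y1=[int(v/1.42) for v in box]; mm[y0:y1,x0:x1]=m[y0:y1,x0:x1]
    k,l,s,ce=cv2.connectedComponentsWithStats(mm)
    for i in sorted(range(1,k),key=lambda i:-s[i,4])[:n]:
        if s[i,4]<mn: continue
        x,y,w,h,a=s[i]; print(name,"bbox",x,y,x+w,y+h,"area",a,"c",ce[i],"bboxc",pix2w("top",x+w/2-.5,y+h/2-.5,z,c)[:2],"cent",pix2w("top",*ce[i],z,c)[:2])
H,S,V=[hsv[:,:,i].astype(int) for i in range(3)]
white=((S<40)&(V>150)).astype(np.uint8); blk=(V<60).astype(np.uint8)
for nm,b in dict(tinL=(270,280,335,345),tinR=(412,210,475,270)).items():
    blobs(white|((V>120)&(S<40)).astype(np.uint8),b,nm+" disc",.058,1); blobs(blk,b,nm+" knob",.072)
bd=(415,285,515,365)
blobs(((S>150)&(H<13)&(V>90)).astype(np.uint8),bd,"copper",.023)
blobs(((S>150)&(H>=17)&(H<35)&(V>90)).astype(np.uint8),bd,"brass",.023)
blobs(((S<30)&(V>150)).astype(np.uint8),(458,288,490,318),"silver",.023)
blobs(blk,bd,"charc",.04)
blobs(((V>150)).astype(np.uint8),(550,280,620,350),"dish",.018)
# stitched zooms
a=t[125:255,185:375]; save("z.png",a,None,4.2)
# hood height: same rim point
def ray(cam,u,v):
    k=get_calibration(cam);T=np.array(k["T"]);d=T[:3,:3]@np.array([(u-k["cx"])/k["fx"],(v-k["cy"])/k["fy"],1]);return T[:3,3],d/np.linalg.norm(d)
for pt,ps in (((355/1.42,213/1.42),(440/1.42,228/1.42)),((455/1.42,165/1.42),(495/1.42,205/1.42))):
    o1,d1=ray("top",*pt);o2,d2=ray("side",*ps);A=np.c_[d1,-d2];s=np.linalg.lstsq(A,o2-o1,rcond=None)[0];print("hood",o1+d1*s[0],o2+d2*s[1])
k=get_calibration("wrist");print(k["fx"],k["cx"],k["cy"]);print(np.array(k["T"]))
E
```

```text
tinL disc bbox 197 203 228 233 area 673 c [212.033 217.187] bboxc [0.552 0.19 ] cent [0.553 0.19 ]
tinL knob bbox 202 221 229 240 area 156 c [216.218 233.487] bboxc [0.513 0.183] cent [0.503 0.18 ]
tinL knob bbox 209 215 215 220 area 17 c [212.    217.647] bboxc [0.55 0.19] cent [0.548 0.188]
tinR disc bbox 297 153 327 181 area 622 c [311.379 166.616] bboxc [ 0.67  -0.103] cent [ 0.67  -0.103]
tinR knob bbox 297 176 325 190 area 149 c [310.195 184.275] bboxc [ 0.62  -0.094] cent [ 0.615 -0.092]
tinR knob bbox 310 163 315 169 area 19 c [312.211 166.421] bboxc [ 0.669 -0.104] cent [ 0.666 -0.104]
copper bbox 311 235 319 243 area 52 c [314.365 238.346] bboxc [ 0.468 -0.09 ] cent [ 0.469 -0.09 ]
brass bbox 292 200 311 206 area 84 c [300.845 202.226] bboxc [ 0.576 -0.064] cent [ 0.577 -0.064]
brass bbox 333 226 341 235 area 58 c [336.448 229.81 ] bboxc [ 0.486 -0.156] cent [ 0.486 -0.156]
silver bbox 328 209 337 217 area 51 c [332.176 212.941] bboxc [ 0.538 -0.149] cent [ 0.536 -0.15 ]
charc bbox 297 213 318 231 area 262 c [307.126 222.168] bboxc [ 0.516 -0.074] cent [ 0.514 -0.074]
charc bbox 334 255 344 256 area 10 c [338.5 255. ] bboxc [ 0.413 -0.15 ] cent [ 0.413 -0.15 ]
dish bbox 393 203 429 238 area 1002 c [410.947 219.955] bboxc [ 0.493 -0.372] cent [ 0.493 -0.373]
hood [0.711 0.064 0.135] [0.743 0.017 0.145]
hood [ 0.744 -0.123  0.238] [ 0.743 -0.12   0.237]
290.3013994760759 277.2466668312487 206.46448172322718
[[ 0.31   0.902  0.3    0.115]
 [ 0.951 -0.294 -0.097  0.619]
 [ 0.001  0.315 -0.949  0.384]
 [ 0.     0.     0.     1.   ]]
```

View pics/z.png

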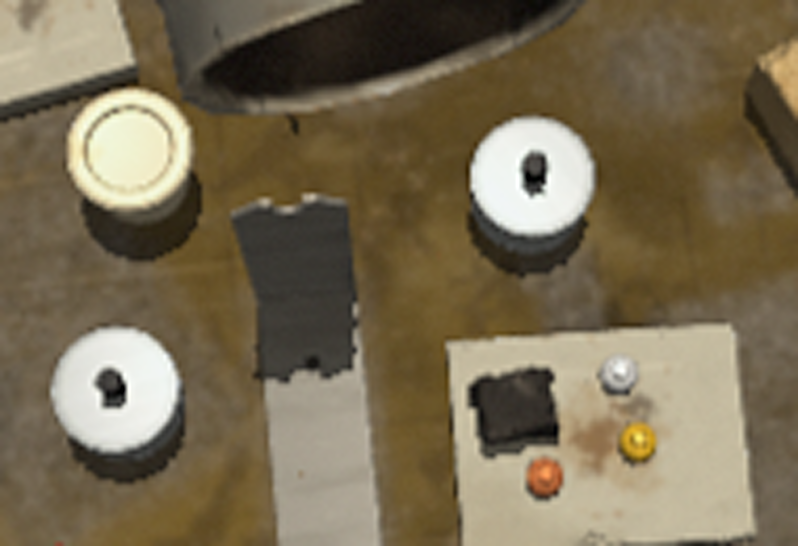

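Crop: copper (545,478), brass (638,440), silver (620,372) and charcoal (513,412), whose -x face looks towards copper. Both white-lided tins are clear. Next I check clearances: hood, stand and parking spots.

```bash
python3 - <<'E'
from h import *
np.set_printoptions(precision=3,suppress=True)
P=lambda n,u,v,z:print(n,pix2w("top",u/1.42,v/1.42,z)[:2])
for n,u,v,z in (("stand foot",372,303,0),("plate topL",341,248,.206),("plate topR",379,244,.206),("near end",378,405,.04),("fb top L",516,205,.064),("fb bot near",541,252,0),("fb near R top",592,214,.064),("fb bot R",592,222,0),("board FR",513,288,.015),("board NR",518,358,.015),("board FL",415,293,.015),("board NL",421,364,.015),("edge",500,375,0),("edge",620,362,0)):P(n,u,v,z)
print("hood lip: side px x1.42 for z")
for u,v in ((254,150),(272,149),(290,144),(305,138),(322,120)):
  print([ (z,pix2w("top",u,v,z)[:2],(w2pix("side",pix2w("top",u,v,z))*1.42).astype(int)) for z in (.2,.3,.4,.5)])
E
python3 -m handwheel '[[[0,0,0,0,-0.04,0],[0,0,0,0,-0.08,0],[0,0,0,0,-0.101,0],[0,0,0,0,-0.101,0]]]' 0
```

```text
stand foot [0.561 0.052]
plate topL [0.623 0.093]
plate topR [0.624 0.025]
near end [0.351 0.058]
fb top L [ 0.719 -0.259]
fb bot near [ 0.632 -0.311]
fb near R top [ 0.684 -0.409]
fb bot R [ 0.686 -0.428]
board FR [ 0.559 -0.239]
board NR [ 0.416 -0.229]
board FL [ 0.569 -0.038]
board NL [ 0.424 -0.034]
edge [ 0.387 -0.191]
edge [ 0.388 -0.436]
hood lip: side px x1.42 for z
[(0.2, array([0.687, 0.052]), array([414, 211])), (0.3, array([0.651, 0.05 ]), array([407, 175])), (0.4, array([0.616, 0.047]), array([398, 133])), (0.5, array([0.581, 0.045]), array([389,  86]))]
[(0.2, array([0.684, 0.006]), array([431, 216])), (0.3, array([0.649, 0.008]), array([423, 179])), (0.4, array([0.614, 0.01 ]), array([414, 137])), (0.5, array([0.579, 0.011]), array([403,  88]))]
[(0.2, array([ 0.693, -0.041]), array([451, 220])), (0.3, array([ 0.657, -0.035]), array([442, 182])), (0.4, array([ 0.621, -0.029]), array([432, 139])), (0.5, array([ 0.586, -0.023]), array([420,  90]))]
[(0.2, array([ 0.705, -0.081]), array([470, 222])), (0.3, array([ 0.668, -0.072]), array([460, 184])), (0.4, array([ 0.631, -0.062]), array([449, 140])), (0.5, array([ 0.595, -0.052]), array([436,  91]))]
[(0.2, array([ 0.75 , -0.131]), array([499, 220])), (0.3, array([ 0.709, -0.117]), array([488, 182])), (0.4, array([ 0.668, -0.102]), array([476, 139])), (0.5, array([ 0.627, -0.088]), array([462,  90]))]
clock: 1.08
tool_pos: [0.1942, 0.594, 0.2387]
eef_rot: [-0.707, -0.001, 0.001, 0.707]
contact_force: [-0.5, 0.5, 0.0]
opening: 0.721
```

```bash
python3 -m handwheel '[[[0.356,0.07,-0.404,0,0,0],[0.356,0.07,-0.404,0,0,0],[0.356,0.07,-0.404,0,0,0],[0.356,0.07,-0.404,0,0,0],[0.356,0.07,-0.404,0,0,0],[0.356,0.07,-0.404,0,0,0],[0.356,0.07,-0.404,0,0,0],[0.356,0.07,-0.404,0,0,0],[0.356,0.07,-0.404,0,0,0],[0.356,0.07,-0.404,0,0,0],[0.356,0.07,-0.404,0,0,0],[0.356,0.07,-0.404,0,0,0]]]' 0
python3 -m handwheel '[[[0,0,-0.02,0,0,0],[0,0,-0.02,0,0,0]]]'
python3 - <<'E'
from h import *
np.set_printoptions(precision=4,suppress=True)
s=r.get_state();print(s["clock"],s["tool_pos"],s["eef_rot"])
c=get_calibration("wrist");t=snapshot("wrist");save("w1.png",t)
print(np.array(c["T"]))
for b in boxes_of("lid_a_knob","wrist")[:3]:print(b, )
print("expect knob top px",w2pix("wrist",[.551,.19,.086],c))
E
```

```text
clock: 2.08
tool_pos: [0.5238, 0.2209, 0.1742]
eef_rot: [-0.707, 0.0, -0.001, 0.707]
contact_force: [1.8, 0.4, 0.4]
opening: 0.5
clock: 2.25
tool_pos: [0.5245, 0.195, 0.1734]
eef_rot: [0.709, -0.004, 0.004, -0.705]
contact_force: [-0.5, -1.3, -0.4]
opening: 0.5
2.25 [0.5245 0.195  0.1734] [ 0.7091 -0.004   0.0036 -0.7051]
[[ 0.0101  0.9491  0.3149  0.4415]
 [ 0.9999 -0.008  -0.008   0.1962]
 [-0.0051  0.315  -0.9491  0.3189]
 [ 0.      0.      0.      1.    ]]
{'bbox': [229.1, 191.6, 320.2, 269.0], 'confidence': 0.86}
{'bbox': [422.5, 176.9, 497.9, 248.9], 'confidence': 0.66}
expect knob top px [272.8606 241.213 ]
```

View pics/w1.png

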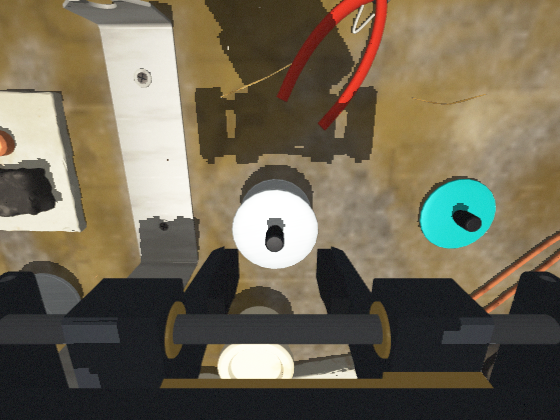

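The wrist view shows the white lid's disc centred near (275,229) with its knob top at (275,243). The turquoise look-alike is at (457,213) and the stand is on the left.

```bash
cat >> h.py <<'E'
def disc(cam,im,c,z,roi,thr=150,show=True):
    x0,y0,x1,y1=roi; g=im[y0:y1,x0:x1].astype(int); m=((g.min(2)>thr)).astype(np.uint8)
    k,l,s,ce=cv2.connectedComponentsWithStats(m); i=1+np.argmax(s[1:,4]); x,y,w,h,a=s[i]
    cs,_=cv2.findContours((l==i).astype(np.uint8),0,2); e=cv2.fitEllipse(cv2.convexHull(max(cs,key=len)))
    return pix2w(cam,e[0][0]+x0,e[0][1]+y0,z,c)[:2],e
def to(p,s=None):
    s=s or r.get_state(); M=R.from_quat(s["eef_rot"]).as_matrix(); return M.T@(np.array(p)-s["tool_pos"])
E
python3 - <<'E'
from h import *
np.set_printoptions(precision=4,suppress=True)
s=r.get_state();c=get_calibration("wrist");t=snapshot("wrist")
p,e=disc("wrist",t,c,.058,(220,175,330,272));print(p,e,"knob",pix2w("wrist",275,243,.086,c))
print("pos",s["tool_pos"],s["qd"],"shift to above",to([*p,.062],s))
E
```

```text
[0.5509 0.1912] ((46.44195556640625, 55.094425201416016), (78.31392669677734, 85.42578125), 94.16233825683594) knob [0.5514 0.1997 0.086 ]
pos [0.5226 0.2021 0.1742] [-0.0429 -0.0044 -0.042  -0.008  -0.002  -0.0034  0.0025] shift to above [ 0.0283  0.1122 -0.0109]
```

```bash
python3 -m handwheel '[[[0.0283,0.03,-0.0109,0,0,0],[0.0283,0.07,-0.0109,0,0,0],[0.0283,0.072,-0.0109,0,0,0],[0.0283,0.072,-0.0109,0,0,0]]]' 0 40
python3 -c "
from h import *
s=r.get_state();print(s['tool_pos'],R.from_quat(s['eef_rot']).as_matrix().round(3),to([.551,.1912,.0625],s))"
```

```text
clock: 2.73
tool_pos: [0.5485, 0.1934, 0.1008]
eef_rot: [0.707, -0.0, -0.003, -0.707]
contact_force: [-0.4, 0.2, 1.5]
opening: 0.5
[0.5484561  0.19336381 0.10075884] [[ 1.    -0.005 -0.004]
 [ 0.004 -0.001  1.   ]
 [-0.005 -1.    -0.001]] [ 0.00271561  0.03824773 -0.00215154]
```

```bash
python3 -m handwheel '[[[0.0027,0.02,-0.0022,0,0,0],[0.0027,0.0378,-0.0022,0,0,0],[0.0027,0.0378,-0.0022,0,0,0],[0.0027,0.0378,-0.0022,0,0,0]]]' 0 30
python3 -m handwheel '[[[0,0,0,0,0,0],[0,0,0,0,0,0],[0,0,0,0,0,0],[0,0,0,0,0,0]]]' -1 30
python3 -m handwheel '[[[0,-0.03,0,0,0,0],[0,-0.045,0,0,0,0],[0,-0.045,0,0,0,0]]]'
```

```text
clock: 3.07
tool_pos: [0.5532, 0.1914, 0.066]
eef_rot: [-0.707, -0.002, 0.001, 0.708]
contact_force: [0.2, 0.2, -0.6]
opening: 0.502
clock: 3.4
tool_pos: [0.554, 0.1899, 0.0655]
eef_rot: [-0.707, -0.001, 0.0, 0.707]
contact_force: [0.4, 0.8, -0.1]
opening: 0.224
clock: 3.65
tool_pos: [0.5555, 0.1905, 0.1126]
eef_rot: [-0.706, -0.002, -0.002, 0.708]
contact_force: [0.2, 0.2, 0.3]
opening: 0.193
```

```bash
python3 -m handwheel '[[[0,0,0.03,0,0,0],[0,0,0.065,0,0,0],[0,0.02,0.0925,0,0,0],[0,0.05,0.0925,0,0,0],[0,0.075,0.0925,0,0,0],[0,0.088,0.0925,0,0,0],[0,0.09,0.0925,0,0,0],[0,0.092,0.0925,0,0,0],[0,0.092,0.0925,0,0,0]]]'
python3 - <<'E'
from h import *
t=snapshot("top");save("t2.png",np.hstack([t[190:250,130:240]]),None,6)
print(r.get_state()["tool_pos"],cv2.cvtColor(t,cv2.COLOR_RGB2HSV)[216:226,208:218].reshape(-1,3).mean(0))
E
```

```text
clock: 4.4
tool_pos: [0.553, 0.2816, 0.0174]
eef_rot: [0.707, 0.0, -0.001, -0.707]
contact_force: [0.4, -0.2, 0.1]
opening: 0.19
[0.55351611 0.2816993  0.01761874] [ 21.55 124.61 130.85]
```

View pics/t2.png

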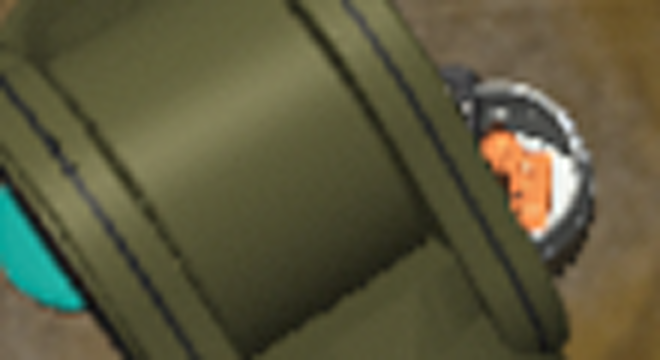

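The open tin shows orange offcuts, so the left tin keeps copper. I release the lid and go on to the copper button.

```bash
python3 -m handwheel '[[[0,0,0,0,0,0],[0,0,0,0,0,0],[0,-0.02,0,0,0,0],[0,-0.06,0,0,0,0],[0,-0.1,0,0,0,0],[0,-0.12,0,0,0,0]]]' 0 30
python3 -m handwheel '[[[-0.085,0,-0.38,0,0,0],[-0.085,0,-0.38,0,0,0],[-0.085,0,-0.38,0,0,0],[-0.085,0,-0.38,0,0,0],[-0.085,0,-0.38,0,0,0],[-0.085,0,-0.38,0,0,0],[-0.085,0,-0.38,0,0,0],[-0.085,0,-0.38,0,0,0],[-0.085,0,-0.38,0,0,0],[-0.085,0,-0.38,0,0,0],[-0.085,0,-0.38,0,0,0],[-0.085,0,-0.38,0,0,0]]]'
python3 - <<'E'
from h import *
s=r.get_state();c=get_calibration("wrist");t=snapshot("wrist");print(s["tool_pos"],s["qd"].round(3) if hasattr(s["qd"],"round") else s["qd"])
save("w2.png",t)
np.set_printoptions(precision=4,suppress=True)
hsv=cv2.cvtColor(t,cv2.COLOR_RGB2HSV);H,S,V=[hsv[:,:,i].astype(int) for i in range(3)]
for n,m in (("cu",(S>140)&(H<13)&(V>90)),("br",(S>140)&(H>=17)&(H<35)&(V>110))):
    k,l,st,ce=cv2.connectedComponentsWithStats(m.astype(np.uint8))
    for i in sorted(range(1,k),key=lambda i:-st[i,4])[:2]:
        x,y,w,h,a=st[i];print(n,st[i],pix2w("wrist",x+w/2-.5,y+h/2-.5,.022,c)[:2])
for u in ("silver","copper","brass"):
  for b in boxes_of(u+"_button_center","wrist")[:3]: x=b["bbox"];print(u,np.round(x),b["confidence"],pix2w("wrist",(x[0]+x[2])/2,(x[1]+x[3])/2,.022,c)[:2])
E
```

```text
clock: 4.95
tool_pos: [0.5553, 0.2831, 0.142]
eef_rot: [-0.706, -0.002, -0.002, 0.708]
contact_force: [0.2, 0.2, -0.0]
opening: 0.5
clock: 5.95
tool_pos: [0.4692, -0.0989, 0.1378]
eef_rot: [-0.707, -0.0, -0.001, 0.707]
contact_force: [0.1, 0.4, -0.0]
opening: 0.5
[ 0.46921082 -0.09886807  0.13775958] [-0.05   0.003 -0.036 -0.009 -0.006 -0.003 -0.003]
cu [275 189  26  28 488] [ 0.4692 -0.0895]
br [ 478   49   82  157 5135] [0.4005 0.1106]
br [ 146   49   97   54 2138] [ 0.3593 -0.1678]
silver [237. 259. 240. 270.] 0.47 [ 0.5358 -0.1387]
copper [273. 191. 299. 215.] 0.75 [ 0.4696 -0.0907]
brass [208. 208. 235. 234.] 0.77 [ 0.4883 -0.153 ]
```

View pics/w2.png

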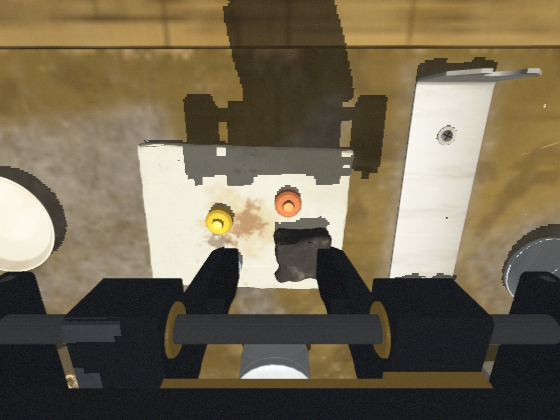

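Wrist view: copper at (288,203), clear of the charcoal block (302,253), with brass at (220,221). The copper position agrees with the top view to 1 mm.

```bash
python3 -m handwheel '[[[0,0.03,0.0088,0,0,0],[0,0.07,0.0088,0,0,0],[0,0.09,0.0088,0,0,0],[0,0.09,0.0088,0,0,0]]]'
python3 -c "
from h import *
s=r.get_state();print(s['tool_pos'],to([.4693,-.0900,.0175],s))"
```

```text
clock: 6.48
tool_pos: [0.4675, -0.087, 0.0443]
eef_rot: [-0.707, -0.0, 0.004, 0.707]
contact_force: [0.5, 1.1, 0.4]
opening: 0.505
[ 0.46748456 -0.08695401  0.04431272] [ 0.00194757  0.02679961 -0.00307956]
```

```bash
python3 -m handwheel '[[[0.001,0.0265,-0.0015,0,0,0],[0.001,0.0265,-0.0015,0,0,0],[0.001,0.0265,-0.0015,0,0,0]]]'
python3 -m handwheel '[[[0,0,0,0,0,0],[0,0,0,0,0,0],[0,0,0,0,0,0],[0,0,0,0,0,0]]]' -1 30
python3 -m handwheel '[[[0,-0.04,0,0,0,0],[0,-0.08,0,0,0,0],[0,-0.095,0,0,0,0],[0,-0.095,0,0,0,0]]]'
```

```text
clock: 6.73
tool_pos: [0.4699, -0.09, 0.0213]
eef_rot: [-0.707, -0.001, 0.001, 0.707]
contact_force: [1.3, -0.4, -0.7]
opening: 0.501
clock: 7.07
tool_pos: [0.4706, -0.0908, 0.0222]
eef_rot: [-0.707, -0.001, -0.0, 0.707]
contact_force: [-0.7, 0.7, 7.2]
opening: 0.265
clock: 7.4
tool_pos: [0.4719, -0.0913, 0.1195]
eef_rot: [0.707, 0.002, 0.002, -0.707]
contact_force: [-0.0, 1.4, -0.3]
opening: 0.27
```

```bash
python3 -m handwheel '[[[0.02,0,0.04,0,0,0],[0.079,0,0.282,0,0,0],[0.079,0,0.282,0,0,0],[0.079,0,0.282,0,0,0],[0.079,0,0.282,0,0,0],[0.079,0,0.282,0,0,0],[0.079,0,0.282,0,0,0],[0.079,0,0.282,0,0,0],[0.079,0,0.282,0,0,0],[0.079,0,0.282,0,0,0],[0.079,0,0.282,0,0,0]]]'
python3 - <<'E'
from h import *
s=r.get_state();c=get_calibration("wrist");t=snapshot("wrist");save("w3.png",t[:, :],None,1)
print(s["opening"],s["tool_pos"],to([.551,.191,.068],s))
E
```

```text
clock: 8.32
tool_pos: [0.548, 0.1886, 0.1152]
eef_rot: [0.708, -0.001, -0.0, -0.706]
contact_force: [-0.5, -0.0, -0.8]
opening: 0.275
0.2751547790049993 [0.5479677  0.18858253 0.11523299] [0.00310544 0.0472209  0.00255678]
```

View pics/w3.png

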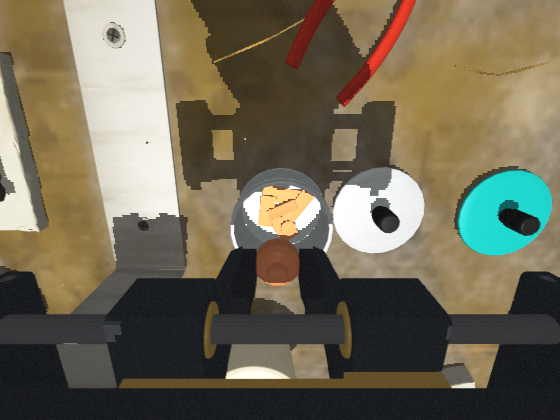

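```bash
python3 - <<'E'
from h import *
a=cv2.imread("pics/w3.png");t2=cv2.imread("pics/t2.png");ts=cv2.imread("pics/ts.png");w2=cv2.imread("pics/w2.png")
def st(n,im,x0,y0,x1,y1,smin=90):
    h=cv2.cvtColor(im[y0:y1,x0:x1],cv2.COLOR_BGR2HSV).reshape(-1,3);h=h[h[:,1]>smin];print(n,len(h),np.median(h,0),np.percentile(h[:,0],[10,90]))
st("offcut wrist",a,260,188,310,228);st("offcut top",t2,485,130,550,230)
st("held cu wrist",a,262,245,295,270);st("cu w2",w2,276,192,300,214);st("brass w2",w2,209,210,231,232)
st("cu top",ts,441,334,452,345);st("br top",ts,474,322,484,332)
E
```

```text
offcut wrist 1640 [ 19. 123. 255.] [14. 21.]
offcut top 5566 [ 12. 162. 228.] [11. 30.]
held cu wrist 824 [ 10. 151. 118.] [10. 11.]
cu w2 504 [ 11. 154. 233.] [10. 15.]
brass w2 477 [ 25. 178. 246.] [22. 28.]
cu top 115 [ 11. 172. 177.] [10. 12.]
br top 99 [ 22. 205. 198.] [22. 23.]
```

The offcut hue in the unclipped top view is 12, like the copper button (11) and unlike brass (22). The wrist view is over-exposed, which shifts the hue. Dropping the copper button in this tin.

```bash
python3 -m handwheel '[[[0.003,0.025,0.0026,0,0,0],[0.003,0.048,0.0026,0,0,0],[0.003,0.05,0.0026,0,0,0],[0.003,0.05,0.0026,0,0,0]]]'
python3 -m handwheel '[[[0,0,0,0,0,0],[0,0,0,0,0,0],[0,0,0,0,0,0]]]' 0
python3 -m handwheel '[[[0,-0.03,0.03,0,0,0],[0,-0.03,0.06,0,0,0],[0,-0.02,0.089,0,0,0],[0,0,0.089,0,0,0],[0,0,0.089,0,0,0]]]'
python3 - <<'E'
from h import *
np.set_printoptions(precision=4,suppress=True)
s=r.get_state();c=get_calibration("wrist");t=snapshot("wrist")
p,e=disc("wrist",t,c,.009,(190,150,340,275));print(p,e,s["tool_pos"])
save("w4.png",t)
print(to([*p,.0170],s))
E
```

```text
clock: 8.7
tool_pos: [0.5505, 0.1919, 0.065]
eef_rot: [0.708, -0.001, -0.001, -0.706]
contact_force: [-0.7, 0.5, -0.6]
opening: 0.269
clock: 8.95
tool_pos: [0.5523, 0.194, 0.0672]
eef_rot: [-0.707, -0.001, -0.0, 0.707]
contact_force: [-0.2, 0.1, 0.4]
opening: 0.47
clock: 9.37
tool_pos: [0.5495, 0.2849, 0.0646]
eef_rot: [-0.707, -0.001, 0.003, 0.707]
contact_force: [-0.7, -0.8, -0.4]
opening: 0.497
[0.5628 0.2809] ((82.42916107177734, 93.42559814453125), (67.40709686279297, 114.86433410644531), 87.70372009277344) [0.5495 0.2849 0.0646]
[ 0.0135  0.0475 -0.0041]
```

View pics/w4.png

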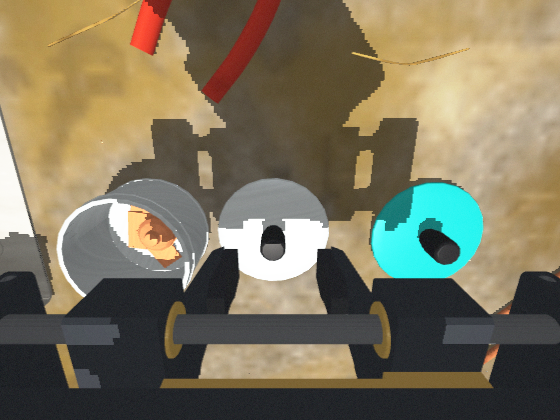

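Wrist view: the copper button lies in the tin at about (155,235). The parked lid's disc is centred near (273,230) with the knob between the fingers.

```bash
python3 - <<'E'
from h import *
c=get_calibration("wrist");s=r.get_state();p=pix2w("wrist",273.5,229.5,.009,c);print(p,s["tool_pos"],to([p[0],p[1],.017],s))
E
```

```text
[0.55247185 0.27918267 0.009     ] [0.55023749 0.28248826 0.06532826] [ 0.00233173  0.04832987 -0.00321358]
```

```bash
python3 -m handwheel '[[[0.002,0.025,-0.0025,0,0,0],[0.002,0.048,-0.0025,0,0,0],[0.002,0.048,-0.0025,0,0,0],[0.002,0.048,-0.0025,0,0,0]]]'
python3 -m handwheel '[[[0,0,0,0,0,0],[0,0,0,0,0,0],[0,0,0,0,0,0],[0,0,0,0,0,0]]]' -1 30
python3 -m handwheel '[[[0,-0.04,0,0,0,0],[0,-0.08,0,0,0,0],[0,-0.09,-0.02,0,0,0],[0,-0.09,-0.06,0,0,0],[0,-0.09,-0.089,0,0,0],[0,-0.09,-0.089,0,0,0]]]'
python3 - <<'E'
from h import *
s=r.get_state();c=get_calibration("wrist");t=snapshot("wrist");print(s["tool_pos"],to([.5515,.191,.066],s));save("w5.png",t)
E
```

```text
clock: 9.75
tool_pos: [0.5534, 0.2786, 0.0182]
eef_rot: [0.708, -0.0, -0.0, -0.706]
contact_force: [0.0, 0.7, 0.8]
opening: 0.501
clock: 10.08
tool_pos: [0.554, 0.2808, 0.0191]
eef_rot: [-0.707, -0.001, -0.0, 0.707]
contact_force: [-0.6, 0.7, 0.4]
opening: 0.222
clock: 10.58
tool_pos: [0.5541, 0.1816, 0.1083]
eef_rot: [0.71, -0.003, 0.002, -0.704]
contact_force: [-0.5, -0.8, -1.1]
opening: 0.189
[0.55406052 0.18159002 0.1082557 ] [-0.00259705  0.04217387  0.00976054]
```

View pics/w5.png

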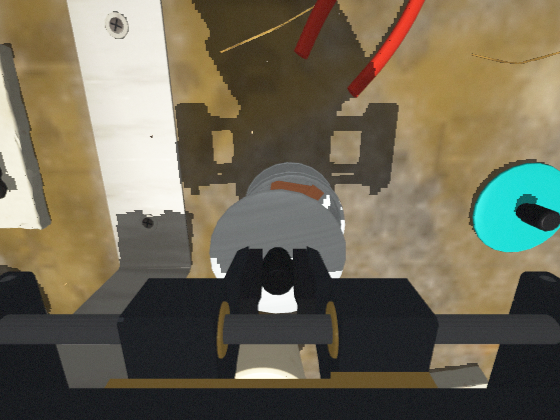

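The lid is held level over the tin, with its disc near (278,240). I let it settle before lowering.

```bash
python3 -m handwheel '[[[0,0.02,0,0,0,0],[0,0.02,0,0,0,0],[0,0.02,0,0,0,0]]]'
python3 - <<'E'
from h import *
for i in range(2):
  s=r.get_state();print(s["clock"],s["tool_pos"],to([.5515,.191,.066],s));snapshot("wrist")
E
```

```text
clock: 10.88
tool_pos: [0.5526, 0.1926, 0.0876]
eef_rot: [-0.707, -0.0, 0.002, 0.707]
contact_force: [-0.0, -0.8, -0.5]
opening: 0.188
10.8833 [0.55264    0.19256822 0.08758233] [-0.00110648  0.02158396 -0.0015698 ]
10.9333 [0.55314949 0.19273236 0.08810589] [-0.00164228  0.02210567 -0.00174206]
```

Within 2 mm. Lower, release, and rise.

```bash
python3 -m handwheel '[[[-0.0015,0.01,-0.0015,0,0,0],[-0.0015,0.017,-0.0015,0,0,0],[-0.0015,0.021,-0.0015,0,0,0],[-0.0015,0.021,-0.0015,0,0,0]]]'
python3 -m handwheel '[[[0,0,0,0,0,0],[0,0,0,0,0,0],[0,0,0,0,0,0],[0,-0.02,0,0,0,0],[0,-0.06,0,0,0,0],[0,-0.075,0,0,0,0],[0,-0.075,0,0,0,0]]]' 0
python3 - <<'E'
from h import *
c=get_calibration("wrist");t=snapshot("wrist");s=r.get_state();print(s["tool_pos"])
p,e=disc("wrist",t,c,.058,(200,170,345,275),110);print(p,e)
print("to brass above",to([.487,-.1545,.13],s))
E
```

```text
clock: 11.32
tool_pos: [0.5523, 0.1902, 0.0692]
eef_rot: [0.707, 0.001, -0.0, -0.707]
contact_force: [-4.3, -2.3, 21.1]
opening: 0.19
clock: 11.9
tool_pos: [0.5541, 0.1911, 0.145]
eef_rot: [-0.706, -0.002, -0.002, 0.708]
contact_force: [-0.5, -0.3, -0.0]
opening: 0.502
[0.55304801 0.19039087 0.14309889]
[0.54987458 0.20073127] ((88.76488494873047, 37.54316329956055), (109.05838012695312, 149.19232177734375), 95.33102416992188)
to brass above [-0.06648728  0.01240893 -0.34483198]
```

```bash
python3 -m handwheel '[[[-0.02,0,-0.03,0,0,0],[-0.021,0.01,-0.3405,0,0,0],[-0.021,0.01,-0.3405,0,0,0],[-0.021,0.01,-0.3405,0,0,0],[-0.021,0.01,-0.3405,0,0,0],[-0.021,0.01,-0.3405,0,0,0],[-0.021,0.01,-0.3405,0,0,0],[-0.021,0.01,-0.3405,0,0,0],[-0.021,0.01,-0.3405,0,0,0],[-0.021,0.01,-0.3405,0,0,0],[-0.021,0.01,-0.3405,0,0,0],[-0.021,0.01,-0.3405,0,0,0]]]'
python3 -m handwheel '[[[0,0.01,0,0,0,0]]]' -0.08
python3 - <<'E'
from h import *
np.set_printoptions(precision=4,suppress=True)
s=r.get_state();c=get_calibration("wrist");t=snapshot("wrist");print(s["tool_pos"])
for u in ("silver","brass"):
  for b in boxes_of(u+"_button_center","wrist")[:3]: x=b["bbox"];print(u,np.round(x),b["confidence"],pix2w("wrist",(x[0]+x[2])/2,(x[1]+x[3])/2,.022,c)[:2])
for b in boxes_of("charcoal","wrist")[:2]: x=b["bbox"];print("ch",np.round(x),b["confidence"],pix2w("wrist",x[0],(x[1]+x[3])/2,.05,c)[:2])
for b in boxes_of("tin_brass","wrist")[:2]: print("tin",np.round(b["bbox"]),b["confidence"])
save("w6.png",t)
s=r.get_state();print(s["tool_pos"],to([.537,-.150,.018],s))
E
```

```text
clock: 12.95
tool_pos: [0.5311, -0.1488, 0.1309]
eef_rot: [-0.706, -0.001, 0.002, 0.708]
contact_force: [-0.3, -0.1, -0.6]
opening: 0.502
clock: 13.03
tool_pos: [0.5327, -0.1483, 0.1225]
eef_rot: [-0.707, -0.003, 0.001, 0.708]
contact_force: [-0.1, 0.4, -0.0]
opening: 0.464
[ 0.5327 -0.1483  0.1225]
silver [263. 195. 290. 224.] 0.89 [ 0.5347 -0.1492]
silver [330. 167. 404. 226.] 0.42 [ 0.5221 -0.069 ]
ch [331. 168. 402. 228.] 0.86 [ 0.5152 -0.1062]
ch [261. 196. 291. 225.] 0.39 [ 0.5257 -0.1617]
[ 0.5315 -0.1495  0.1217] [ 0.0055  0.1037 -0.0006]
```

View pics/w6.png

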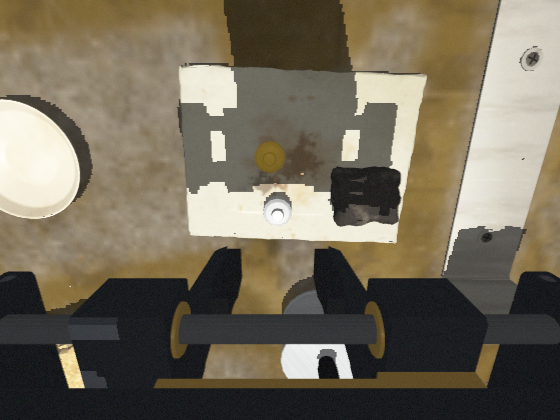

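Wrist view: silver at (277,211), charcoal with its near edge at 331, brass at (270,156), dish on the left. The gap is enough for fingers opened to 40 mm.

```bash
python3 -m handwheel '[[[0.004,0.04,0,0,0,0],[0.004,0.08,0,0,0,0],[0.004,0.095,0,0,0,0],[0.004,0.103,0,0,0,0],[0.004,0.104,0,0,0,0],[0.004,0.104,0,0,0,0]]]' -0.08
python3 -m handwheel '[[[0,0,0,0,0,0],[0,0,0,0,0,0],[0,0,0,0,0,0],[0,0,0,0,0,0]]]' -1 35
python3 -m handwheel '[[[0,-0.04,0,0,0,0],[0,-0.08,0,0,0,0],[0,-0.09,0,0,0,0],[0,-0.09,0,0,0,0]]]'
python3 -c "
from h import *
s=r.get_state();print(s['opening'],s['tool_pos'],to([.493,-.372,.09],s))"
```

```text
clock: 13.78
tool_pos: [0.5361, -0.1503, 0.0184]
eef_rot: [-0.707, -0.001, 0.0, 0.707]
contact_force: [-0.2, -0.6, -0.1]
opening: 0.459
clock: 14.12
tool_pos: [0.5365, -0.1507, 0.0192]
eef_rot: [0.707, 0.001, 0.0, -0.707]
contact_force: [-1.0, 0.7, 7.0]
opening: 0.271
clock: 14.45
tool_pos: [0.5377, -0.1511, 0.1111]
eef_rot: [0.707, 0.003, 0.002, -0.707]
contact_force: [0.6, 0.1, -0.3]
opening: 0.277
0.2774361600631496 [ 0.53774261 -0.15111753  0.11114736] [-0.04504816  0.02106946 -0.2208278 ]
```

```bash
python3 -m handwheel '[[[-0.045,0,-0.221,0,0,0],[-0.045,0,-0.221,0,0,0],[-0.045,0,-0.221,0,0,0],[-0.045,0,-0.221,0,0,0],[-0.045,0,-0.221,0,0,0],[-0.045,0,-0.221,0,0,0],[-0.045,0.03,-0.221,0,0,0],[-0.045,0.07,-0.221,0,0,0],[-0.045,0.09,-0.221,0,0,0],[-0.045,0.096,-0.221,0,0,0],[-0.045,0.096,-0.221,0,0,0]]]'
python3 -m handwheel '[[[0,0,0,0,0,0],[0,0,0,0,0,0],[0,0,0,0,0,0],[0,-0.04,0,0,0,0],[0,-0.08,0,0,0,0],[0,-0.115,0,0,0,0],[0,-0.115,0,0,0,0]]]' -0.12
python3 - <<'E'
from h import *
np.set_printoptions(precision=4,suppress=True)
s=r.get_state();c=get_calibration("wrist");t=snapshot("wrist");print(s["tool_pos"])
for u,z in (("silver_button_center",.013),("dish",.018)):
  for b in boxes_of(u,"wrist")[:2]: x=b["bbox"];print(u,np.round(x),b["confidence"],pix2w("wrist",(x[0]+x[2])/2,(x[1]+x[3])/2,z,c)[:2])
s=r.get_state();print(s["tool_pos"],to([.66,-.103,.14],s))
E
```

```text
clock: 15.37
tool_pos: [0.4889, -0.3706, 0.0096]
eef_rot: [-0.706, 0.001, 0.002, 0.708]
contact_force: [0.4, -0.1, -0.8]
opening: 0.267
clock: 15.95
tool_pos: [0.4951, -0.3735, 0.1341]
eef_rot: [0.709, 0.004, 0.004, -0.705]
contact_force: [1.3, 0.5, -0.1]
opening: 0.438
[ 0.4951 -0.3735  0.1341]
silver_button_center [265. 179. 292. 208.] 0.92 [ 0.4889 -0.3733]
dish [223. 143. 334. 249.] 0.7 [ 0.49   -0.3734]
[ 0.4905 -0.3718  0.1271] [ 0.1698 -0.0131  0.2686]
```

Silver lies at the dish's centre. Next, approach the right tin with the tool tilted 20° back, away from the hood.

```bash
python3 -m handwheel '[[[0.115,-0.01,0.262,0,0,-0.111],[0.115,-0.01,0.262,0,0,-0.111],[0.115,-0.01,0.262,0,0,-0.111],[0.115,-0.01,0.262,0,0,-0.111],[0.115,-0.01,0.262,0,0,-0.111],[0.115,-0.01,0.262,0,0,-0.111],[0.115,-0.01,0.262,0,0,-0.111],[0.115,-0.01,0.262,0,0,-0.111],[0.115,-0.01,0.262,0,0,-0.111],[0.115,-0.01,0.262,0,0,-0.111]]]' 0
python3 - <<'E'
from h import *
np.set_printoptions(precision=4,suppress=True)
c=get_calibration("wrist");t=snapshot("wrist");s=r.get_state();print(s["tool_pos"],s["q"],R.from_quat(s["eef_rot"]).as_matrix())
for b in boxes_of("lid_a_knob","wrist")[:3]: x=b["bbox"];print(np.round(x),b["confidence"],pix2w("wrist",(x[0]+x[2])/2,(x[1]+x[3])/2,.062,c)[:2], "left/right at .058",pix2w("wrist",x[0],(x[1]+x[3])/2,.058,c)[:2],pix2w("wrist",x[2],(x[1]+x[3])/2,.058,c)[:2], w2pix("wrist",[.67,-.103,.058],c))
save("w7.png",t)
top=snapshot("top");save("t7.png",top[110:260,180:440],None,3)
E
```

```text
clock: 16.93
tool_pos: [0.6058, -0.1043, 0.1356]
eef_rot: [-0.695, -0.125, -0.119, 0.698]
contact_force: [-0.6, -1.4, -0.8]
opening: 0.495
[ 0.6046 -0.1082  0.1354] [ 0.2078  0.7382 -0.134   2.0297  0.9335  0.0581  0.7745] [[ 0.9409  0.3386 -0.0043]
 [ 0.004   0.0014  1.    ]
 [ 0.3387 -0.9409 -0.    ]]
```

View pics/w7.png

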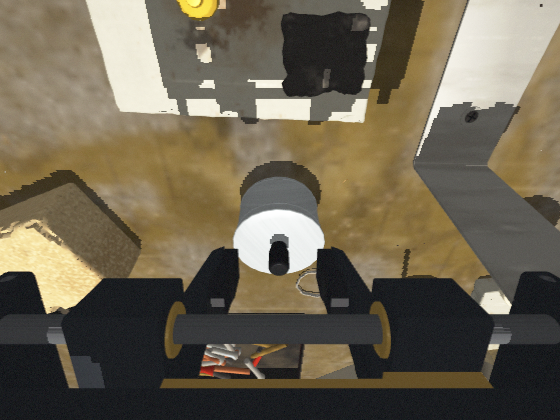

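Wrist view: the right tin's lid has its disc spanning (233–324, 208–274) with the knob at (280,255). The hood is out of the way.

```bash
python3 - <<'E'
from h import *
np.set_printoptions(precision=4,suppress=True)
c=get_calibration("wrist");s=r.get_state();p=pix2w("wrist",278.5,241,.058,c);q=[.67,p[1],.075]
print(p,w2pix("wrist",[.67,-.103,.058],c),s["tool_pos"],"hover",to([.67,p[1],.10],s),"grip",to([.67,p[1],.066],s))
E
```

```text
[ 0.6627 -0.111   0.058 ] [287.1536 246.6294] [ 0.6038 -0.1116  0.1357] hover [0.0502 0.0559 0.0007] grip [0.0387 0.0879 0.0008]
```

```bash
python3 -m handwheel '[[[0.03,0.01,0.006,0,0,0],[0.048,0.03,0.006,0,0,0],[0.048,0.055,0.006,0,0,0],[0.048,0.055,0.006,0,0,0],[0.048,0.055,0.006,0,0,0],[0.048,0.055,0.006,0,0,0],[0.048,0.055,0.006,0,0,0]]]'
python3 - <<'E'
from h import *
np.set_printoptions(precision=4,suppress=True)
for i in range(2):
  s=r.get_state();c=get_calibration("wrist");t=snapshot("wrist");print(s["tool_pos"],s["q"][5],R.from_quat(s["eef_rot"]).as_rotvec())
  roi=t[190:290,200:360];m=(roi.min(2)>150).astype(np.uint8)
  k,l,st,ce=cv2.connectedComponentsWithStats(m);j=1+np.argmax(st[1:,4]);x,y,w,h,a=st[j];print("white bbox",x+200,y+190,x+w+200,y+h+190,a)
  blk=(t[225:300,240:320].max(2)<45).astype(np.uint8);k,l,st,ce=cv2.connectedComponentsWithStats(blk);j=1+np.argmax(st[1:,4]);print("knob?",st[j],pix2w("wrist",x+200+w/2,y+190+h/2,.058,c),"exp disc",w2pix("wrist",[.668,-.1045,.058],c))
print(to([.668,-.1045,.067]))
E
```

```text
clock: 17.67
tool_pos: [0.6685, -0.1046, 0.1024]
eef_rot: [0.697, 0.123, 0.123, -0.696]
contact_force: [0.3, -0.5, 0.2]
opening: 0.497
[ 0.6685 -0.1046  0.1024] 0.1615509899235589 [-1.554  -0.2736 -0.2733]
white bbox 220 190 341 257 4637
knob? [ 27   0  27  24 412] [ 0.6769 -0.1027  0.058 ] exp disc [278.0203 213.751 ]
[ 0.6688 -0.1043  0.1026] 0.16143228526236922 [-1.5538 -0.2743 -0.2735]
white bbox 220 190 341 256 4613
knob? [ 27   0  27  24 404] [ 0.677  -0.1024  0.058 ] exp disc [277.5182 213.1419]
[-0.0132  0.0332 -0.0005]
```

```bash
python3 - <<'E'
from h import *
c=get_calibration("wrist");print(pix2w("wrist",280,256.5,.058,c)-[.0425,0,0]);t=snapshot("wrist");s=r.get_state()
m=(t[150:275,200:360].min(2)>150).astype(np.uint8);k,l,st,ce=cv2.connectedComponentsWithStats(m);j=1+np.argmax(st[1:,4]);print(st[j]+[200,150,0,0,0])
print(s["tool_pos"],to([.668,-.1035,.067]))
E
```

```text
[ 0.66977174 -0.10219359  0.058     ]
[ 219  169  122   87 5906]
[ 0.6691948  -0.1038056   0.10263002] [-0.01332367  0.03306657  0.00031782]
```

```bash
python3 -m handwheel '[[[-0.006,0.017,0.001,0,0,0],[-0.0125,0.034,0.001,0,0,0],[-0.0125,0.034,0.001,0,0,0],[-0.0125,0.034,0.001,0,0,0]]]'
python3 -m handwheel '[[[0,0,0,0,0,0],[0,0,0,0,0,0],[0,0,0,0,0,0],[0,0,0,0,0,0]]]' -1 35
python3 -m handwheel '[[[0.01,-0.028,0,0,0,0],[0.015,-0.042,0,0,0,0],[0.015,-0.042,0,0,0,0],[0.015,-0.042,0,0,0,0]]]'
python3 -c "
from h import *
s=r.get_state();print(s['opening'],s['tool_pos'],to([.585,-.285,.13],s),to([.585,-.285,.022],s))"
```

```text
clock: 18.15
tool_pos: [0.6685, -0.102, 0.0648]
eef_rot: [0.696, 0.123, 0.121, -0.696]
contact_force: [-0.4, 0.4, 0.1]
opening: 0.498
clock: 18.48
tool_pos: [0.6696, -0.1025, 0.0661]
eef_rot: [-0.696, -0.123, -0.123, 0.696]
contact_force: [-0.1, -0.3, -0.2]
opening: 0.223
clock: 18.82
tool_pos: [0.6693, -0.1029, 0.1108]
eef_rot: [-0.696, -0.123, -0.123, 0.697]
contact_force: [0.4, -0.5, -1.6]
opening: 0.19
0.19012115823027048 [ 0.66933105 -0.10288307  0.1107945 ] [-0.0726044  -0.04713369 -0.18208287] [-0.10968429  0.05430138 -0.18216334]
```

```bash
python3 -m handwheel '[[[-0.078,-0.033,-0.182,0,0,0],[-0.078,-0.033,-0.182,0,0,0],[-0.078,-0.033,-0.182,0,0,0],[-0.078,-0.033,-0.182,0,0,0],[-0.078,-0.033,-0.182,0,0,0],[-0.078,-0.033,-0.182,0,0,0],[-0.078,-0.033,-0.182,0,0,0],[-0.078,-0.033,-0.182,0,0,0]]]'
python3 -c "
from h import *
s=r.get_state();print(s['q'],s['tool_pos'],to([.585,-.285,.019],s))"
```

```text
clock: 19.48
tool_pos: [0.5845, -0.2835, 0.1133]
eef_rot: [-0.696, -0.123, -0.122, 0.697]
contact_force: [-0.1, -0.0, -1.0]
opening: 0.188
[ 0.76538606  0.85899169 -0.52858141  1.89089575  1.05472929  0.27243343
  1.03721494] [ 0.58447831 -0.28351976  0.11331902] [-0.0316705   0.08884145 -0.00164809]
```

q6 = 0.27, well within range. Lower and release the lid, and take a top view of the open right tin.

```bash
python3 -m handwheel '[[[-0.014,0.037,-0.0015,0,0,0],[-0.028,0.075,-0.0015,0,0,0],[-0.0315,0.088,-0.0015,0,0,0],[-0.0315,0.089,-0.0015,0,0,0],[-0.0315,0.089,-0.0015,0,0,0]]]'
python3 -m handwheel '[[[0,0,0,0,0,0],[0,0,0,0,0,0],[0,0,0,0,0,0]]]' 0
python3 -m handwheel '[[[0.014,-0.037,0,0,0,0.03],[0.028,-0.075,0,0,0,0.07],[0.034,-0.095,0,0,0,0.111],[0.034,-0.095,0,0,0,0.111]]]'
python3 - <<'E'
from h import *
np.set_printoptions(precision=4,suppress=True)
t=snapshot("top");hsv=cv2.cvtColor(t,cv2.COLOR_RGB2HSV)
def st(n,x0,y0,x1,y1):
    h=hsv[y0:y1,x0:x1].reshape(-1,3);h=h[(h[:,1]>110)&(h[:,2]>120)];print(n,len(h),np.median(h,0) if len(h) else 0)
st("tinR",300,158,326,185)
for n in ("tin_brass","lid_a_knob"):
  for b in boxes_of(n,"top")[:3]:print(n,np.round(b["bbox"]),b["confidence"])
s=r.get_state();print(s["tool_pos"],R.from_quat(s["eef_rot"]).as_matrix().round(3),to([.4868,-.1548,.11],s))
save("t8.png",t[120:260,180:440],None,3)
E
```

```text
clock: 19.9
tool_pos: [0.5855, -0.2821, 0.0184]
eef_rot: [-0.695, -0.124, -0.12, 0.698]
contact_force: [-20.0, 1.5, 35.3]
opening: 0.192
clock: 20.15
tool_pos: [0.5866, -0.2833, 0.0199]
eef_rot: [-0.696, -0.124, -0.121, 0.697]
contact_force: [0.1, 0.4, -0.4]
opening: 0.389
clock: 20.48
tool_pos: [0.5872, -0.3028, 0.077]
eef_rot: [0.724, 0.056, 0.066, -0.684]
contact_force: [1.2, -1.7, 0.1]
opening: 0.501
tinR 181 [ 27. 144. 243.]
tin_brass [294. 157. 325. 185.] 0.77
lid_a_knob [128. 214. 157. 237.] 0.94
lid_a_knob [196. 203. 230. 231.] 0.81
[ 0.5939 -0.3021  0.081 ] [[ 0.982  0.188  0.02 ]
 [-0.009 -0.058  0.998]
 [ 0.189 -0.98  -0.056]] [-0.101  -0.0571  0.1433]
```

Tin R's offcuts have hue 27, which is brass. The arm ended short on that last move, so I let it settle.

```bash
python3 -m handwheel '[[[0,-0.02,0,0,0,0],[0,-0.02,0,0,0,0]]]'
python3 - <<'E'
from h import *
np.set_printoptions(precision=4,suppress=True)
s=r.get_state();M=R.from_quat(s["eef_rot"]).as_matrix();print(s["tool_pos"],s["q"],"\n",M)
W=np.array([[1,0,0],[0,0,1],[0,-1,0]]).astype(float)  # cols: x->(1,0,0), y->(0,0,-1), z->(0,1,0)
print("turn to upright",R.from_matrix(M.T@W).as_rotvec()/np.pi, to([.4868,-.1548,.12],s))
E
```

```text
clock: 20.8
tool_pos: [0.5869, -0.3022, 0.0994]
eef_rot: [0.724, 0.06, 0.071, -0.683]
contact_force: [-0.0, 0.4, 0.4]
opening: 0.5
[ 0.5869 -0.3022  0.0994] [ 0.7709  0.9271 -0.6475  1.7464  0.9855  0.5967  1.1106] 
 [[ 0.9828  0.1836  0.02  ]
 [-0.0092 -0.0598  0.9982]
 [ 0.1845 -0.9812 -0.057 ]]
turn to upright [ 0.0187 -0.0047  0.059 ] [-0.0959 -0.0474  0.144 ]
```

```bash
python3 -m handwheel '[[[-0.096,-0.047,0.144,0.019,-0.005,0.059],[-0.096,-0.047,0.144,0.019,-0.005,0.059],[-0.096,-0.047,0.144,0.019,-0.005,0.059],[-0.096,-0.047,0.144,0.019,-0.005,0.059],[-0.096,-0.047,0.144,0.019,-0.005,0.059],[-0.096,-0.047,0.144,0.019,-0.005,0.059],[-0.096,-0.047,0.144,0.019,-0.005,0.059],[-0.096,-0.047,0.144,0.019,-0.005,0.059]]]' 0
python3 - <<'E'
from h import *
np.set_printoptions(precision=4,suppress=True)
W=np.array([[1,0,0],[0,0,1],[0,-1,0]]).astype(float)
s=r.get_state();c=get_calibration("wrist");t=snapshot("wrist");print(s["tool_pos"])
for b in boxes_of("brass_button_center","wrist")[:2]: x=b["bbox"];print(np.round(x),b["confidence"],pix2w("wrist",(x[0]+x[2])/2,(x[1]+x[3])/2,.022,c)[:2])
for n in ("lid_a_knob","tin_brass"):
  snapshot("top")
  for b in boxes_of(n,"top")[:4]:
    x=b["bbox"];print(n,np.round(x),b["confidence"],pix2w("top",(x[0]+x[2])/2,(x[1]+x[3])/2,.02 if n[0]=="l" else .054)[:2])
s=r.get_state();M=R.from_quat(s["eef_rot"]).as_matrix();print(s["tool_pos"],R.from_matrix(M.T@W).as_rotvec()/np.pi,to([.4868,-.1545,.018],s))
E
```

```text
clock: 21.47
tool_pos: [0.487, -0.1565, 0.118]
eef_rot: [-0.707, 0.001, 0.0, 0.707]
contact_force: [-0.4, -1.3, 0.3]
opening: 0.5
[ 0.487  -0.1565  0.118 ]
[264. 196. 296. 228.] 0.71 [ 0.4894 -0.154 ]
lid_a_knob [196. 202. 227. 232.] 0.83 [0.5597 0.196 ]
lid_a_knob [130. 214. 159. 234.] 0.63 [0.5603 0.3885]
tin_brass [296. 156. 325. 184.] 0.9 [ 0.6611 -0.1004]
[ 0.4867 -0.1558  0.1185] [-0.0007 -0.0005 -0.0008] [0.0004 0.1005 0.0011]
```

```bash
python3 -m handwheel '[[[0.001,0.04,0.0013,0,0,0],[0.001,0.08,0.0013,0,0,0],[0.001,0.095,0.0013,0,0,0],[0.001,0.1015,0.0013,0,0,0],[0.001,0.1015,0.0013,0,0,0]]]'
python3 -m handwheel '[[[0,0,0,0,0,0],[0,0,0,0,0,0],[0,0,0,0,0,0],[0,0,0,0,0,0]]]' -1 35
python3 -m handwheel '[[[0,-0.04,0,0,0,0],[0,-0.08,0,0,0,0],[0,-0.11,0,0,0,0],[0,-0.11,0,0,0,0]]]'
python3 - <<'E'
from h import *
np.set_printoptions(precision=4,suppress=True)
t=snapshot("top");save("t9.png",np.vstack([cv2.resize(t[150:235,285:425],None,fx=5,fy=5,interpolation=2)]))
for b in boxes_of("lid_a_knob","top")[:4]:
    x=b["bbox"];print(np.round(x),b["confidence"],pix2w("top",(x[0]+x[2])/2,(x[1]+x[3])/2,.02)[:2])
s=r.get_state();print(s["opening"],s["tool_pos"],to([.668,-.103,.125],s))
E
```

```text
clock: 22.18
tool_pos: [0.4864, -0.1535, 0.0169]
eef_rot: [-0.707, 0.001, 0.002, 0.708]
contact_force: [0.0, 0.7, -0.6]
opening: 0.504
clock: 22.52
tool_pos: [0.4878, -0.1538, 0.0177]
eef_rot: [-0.706, 0.001, 0.0, 0.708]
contact_force: [-0.8, -0.2, 2.1]
opening: 0.273
clock: 22.85
tool_pos: [0.4906, -0.1537, 0.1324]
eef_rot: [-0.707, -0.002, -0.002, 0.708]
contact_force: [-1.0, -0.1, -0.6]
opening: 0.281
[195. 201. 231. 233.] 0.85 [0.5605 0.1919]
[128. 212. 159. 238.] 0.75 [0.5583 0.3923]
[176. 255. 217. 312.] 0.36 [0.3771 0.2521]
0.2748597518936071 [ 0.4881 -0.1543  0.1284] [0.1799 0.0034 0.0515]
```

```bash
python3 -m handwheel '[[[0.035,0,0.01,0,0,0],[0.07,0,0.02,0,0,0],[0.105,0,0.03,0,0,-0.03],[0.13,0,0.045,0,0,-0.065],[0.15,0,0.0515,0,0,-0.1],[0.17,0,0.0515,0,0,-0.111],[0.181,0.01,0.0515,0,0,-0.111],[0.181,0.04,0.0515,0,0,-0.111],[0.181,0.058,0.0515,0,0,-0.111],[0.181,0.058,0.0515,0,0,-0.111],[0.181,0.058,0.0515,0,0,-0.111]]]'
python3 - <<'E'
from h import *
np.set_printoptions(precision=4,suppress=True)
t=snapshot("top");c=get_calibration("top")
s=r.get_state();M=R.from_quat(s["eef_rot"]).as_matrix();print(s["tool_pos"],s["opening"],s["q"][5],"\n",M,to([.669,-.1025,.068],s))
u=w2pix("top",[.585,-.285,.009],c).astype(int);print(u)
g=t[u[1]-25:u[1]+25,u[0]-25:u[0]+25];m=((g.max(2)-g.min(2).astype(int)<35)&(g.min(2)>140)).astype(np.uint8)
k,l,st,ce=cv2.connectedComponentsWithStats(m)
for i in sorted(range(1,k),key=lambda i:-st[i,4])[:2]:
  x,y,w,h,a=st[i];print("lid blob",w,h,a,pix2w("top",u[0]-25+x+w/2-.5,u[1]-25+y+h/2-.5,.009,c))
E
```

```text
clock: 23.87
tool_pos: [0.6668, -0.1019, 0.0668]
eef_rot: [-0.696, -0.121, -0.12, 0.697]
contact_force: [0.6, -0.1, -0.4]
opening: 0.28
[ 0.6678 -0.1019  0.0682] 0.277166220287285 0.19326965625219153 
 [[ 0.9413  0.3376 -0.0007]
 [ 0.      0.002   1.    ]
 [ 0.3376 -0.9413  0.0019]] [ 0.0011  0.0006 -0.0006]
[375 193]
```

```bash
python3 -m handwheel '[[[0,0,0,0,0,0],[0,0,0,0,0,0],[0,0,0,0,0,0],[0,0,0,0,0,0]]]' 0
python3 -m handwheel '[[[0.01,-0.03,0,0,0,0],[0.015,-0.045,0,0,0,0],[-0.02,-0.06,-0.04,0,0,0],[-0.055,-0.06,-0.08,0,0,0],[-0.075,-0.06,-0.12,0,0,0],[-0.083,-0.06,-0.16,0,0,0],[-0.083,-0.06,-0.18,0,0,0],[-0.083,-0.06,-0.18,0,0,0]]]'
python3 - <<'E'
from h import *
np.set_printoptions(precision=4,suppress=True)
s=r.get_state();c=get_calibration("wrist");t=snapshot("wrist");print(s["tool_pos"],s["q"][5],w2pix("wrist",[.585,-.283,.009],c))
save("w10.png",t)
for b in boxes_of("lid_a_knob","wrist")[:3]:
    x=b["bbox"];print(np.round(x),b["confidence"],pix2w("wrist",(x[0]+x[2])/2,(x[1]+x[3])/2,.012,c)[:2])
for cam in ("wrist","top"):
  if cam=="top": snapshot("top")
  for b in boxes_of("brass_button_center",cam)[:2]: x=b["bbox"];print(cam,"brass",np.round(x),b["confidence"],pix2w(cam,(x[0]+x[2])/2,(x[1]+x[3])/2,.02)[:2])
E
```

```text
clock: 24.25
tool_pos: [0.6687, -0.1025, 0.0698]
eef_rot: [-0.696, -0.122, -0.123, 0.697]
contact_force: [-0.1, -0.3, -1.1]
opening: 0.497
clock: 24.92
tool_pos: [0.5637, -0.2961, 0.0954]
eef_rot: [0.7, 0.114, 0.126, -0.694]
contact_force: [-0.5, -2.9, -1.1]
opening: 0.499
[ 0.5637 -0.2961  0.0954] 0.2260209416741224 [294.1532 202.3173]
top brass [307. 167. 314. 173.] 0.53 [ 0.6709 -0.1026]
```

View pics/w10.png

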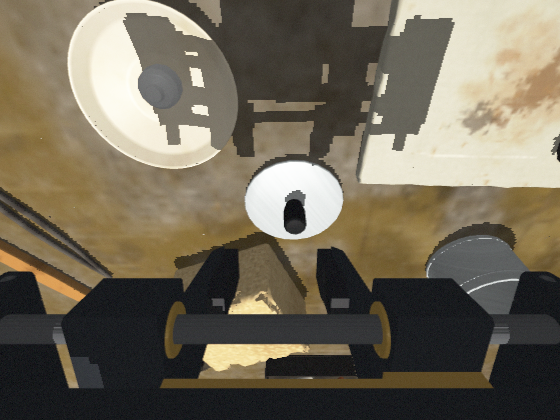

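The last viewed picture shows the parked lid flat and free, its disc at (245–343, 160–238). The silver button lies centred in the dish at (160,88). Top boxes put the brass button in tin R.

```bash
python3 - <<'E'
from h import *
np.set_printoptions(precision=4,suppress=True)
s=r.get_state();c=get_calibration("wrist");t=snapshot("wrist")
m=(t[120:250,200:380].min(2)>130).astype(np.uint8);k,l,st,ce=cv2.connectedComponentsWithStats(m);j=1+np.argmax(st[1:,4]);x,y,w,h,a=st[j];print(st[j],pix2w("wrist",200+x+w/2,120+y+h/2,.009,c))
W=R.from_euler('y',-20,degrees=True).as_matrix()@np.array([[1,0,0],[0,0,1],[0,-1,0]]).astype(float)
M=R.from_quat(s["eef_rot"]).as_matrix();print(s["tool_pos"],R.from_matrix(M.T@W).as_rotvec()/np.pi,to([.586,-.2835,.07],s))
E
```

```text
[  24   31  100   81 5426] [ 0.5829 -0.2829  0.009 ]
[ 0.5708 -0.2802  0.0974] [-0.0013  0.0004 -0.0005] [ 0.0049  0.0309 -0.0034]
```

```bash
python3 -m handwheel '[[[0.0045,0.03,-0.0034,0,0,0],[0.0045,0.03,-0.0034,0,0,0],[0.0045,0.03,-0.0034,0,0,0]]]' 0
python3 -c "
from h import *
snapshot('wrist')
s=r.get_state();print(s['tool_pos'],s['q'][5],to([.5858,-.2833,.0195],s))"
```

```text
clock: 25.47
tool_pos: [0.5849, -0.2828, 0.0695]
eef_rot: [-0.695, -0.123, -0.12, 0.698]
contact_force: [-0.1, 0.1, -0.5]
opening: 0.502
[ 0.58476508 -0.28333064  0.07018906] 0.17761288658141045 [-1.61917515e-02  4.80444574e-02 -9.91979559e-05]
```

```bash
python3 -m handwheel '[[[-0.008,0.024,0,0,0,0],[-0.016,0.047,0,0,0,0],[-0.016,0.047,0,0,0,0],[-0.016,0.047,0,0,0,0]]]'
python3 -m handwheel '[[[0,0,0,0,0,0],[0,0,0,0,0,0],[0,0,0,0,0,0],[0,0,0,0,0,0]]]' -1 35
python3 -m handwheel '[[[0.012,-0.034,0,0,0,0],[0.024,-0.068,0,0,0,0],[0.034,-0.095,0,0,0,0],[0.034,-0.095,0,0,0,0]]]'
python3 -c "
from h import *
snapshot('wrist')
s=r.get_state();print(s['tool_pos'],s['opening'],to([.6685,-.1025,.115],s))"
```

```text
clock: 25.85
tool_pos: [0.5835, -0.2846, 0.0183]
eef_rot: [-0.695, -0.121, -0.121, 0.698]
contact_force: [0.3, 0.9, -1.4]
opening: 0.502
clock: 26.18
tool_pos: [0.5859, -0.2855, 0.0219]
eef_rot: [-0.696, -0.122, -0.122, 0.697]
contact_force: [-0.6, 1.0, 0.6]
opening: 0.224
clock: 26.52
tool_pos: [0.584, -0.2847, 0.1218]
eef_rot: [-0.696, -0.121, -0.12, 0.698]
contact_force: [1.2, -0.7, -1.9]
opening: 0.19
[ 0.58839087 -0.28495459  0.13002261] 0.1906327854229796 [0.07025373 0.04219124 0.1822557 ]
```

```bash
python3 -m handwheel '[[[0.07,0.035,0.182,0,0,0],[0.07,0.035,0.182,0,0,0],[0.07,0.035,0.182,0,0,0],[0.07,0.035,0.182,0,0,0],[0.07,0.042,0.182,0,0,0],[0.07,0.042,0.182,0,0,0],[0.07,0.042,0.182,0,0,0],[0.07,0.042,0.182,0,0,0],[0.07,0.042,0.182,0,0,0]]]'
python3 - <<'E'
from h import *
np.set_printoptions(precision=4,suppress=True)
for i in range(2):
  t=snapshot("top");s=r.get_state();print(s["tool_pos"],to([.6685,-.1025,.09],s))
W=R.from_euler('y',-20,degrees=True).as_matrix()@np.array([[1,0,0],[0,0,1],[0,-1,0]]).astype(float)
print(R.from_matrix(R.from_quat(s["eef_rot"]).as_matrix().T@W).as_rotvec()/np.pi,s["q"][5])
for b in boxes_of("tin_brass","top")[:3]: x=b["bbox"];print(np.round(x),b["confidence"])
E
```

```text
clock: 27.32
tool_pos: [0.6643, -0.1061, 0.106]
eef_rot: [0.697, 0.121, 0.123, -0.697]
contact_force: [0.7, 0.5, -0.7]
opening: 0.184
[ 0.6644 -0.1063  0.106 ] [-0.0016  0.0165  0.0038]
[ 0.6644 -0.1061  0.106 ] [-0.0016  0.0165  0.0036]
[ 0.     -0.001  -0.0011] 0.29018196374540745
[298. 169. 307. 186.] 0.64
```

```bash
python3 -m handwheel '[[[-0.0016,0.0165,0.0036,0,0,0],[-0.0016,0.0165,0.0036,0,0,0],[-0.0016,0.0165,0.0036,0,0,0]]]'
python3 -c "
from h import *
snapshot('wrist')
s=r.get_state();print(s['tool_pos'],to([.6685,-.1025,.068],s))"
```

```text
clock: 27.72
tool_pos: [0.6685, -0.1005, 0.0894]
eef_rot: [-0.696, -0.121, -0.121, 0.697]
contact_force: [0.6, 0.5, -0.5]
opening: 0.19
[ 0.66876294 -0.10058214  0.08991135] [-0.007665   0.0205248 -0.0019583]
```

```bash
python3 -m handwheel '[[[-0.003,0.008,-0.0015,0,0,0],[-0.005,0.014,-0.0015,0,0,0],[-0.0075,0.0195,-0.0015,0,0,0],[-0.0075,0.0195,-0.0015,0,0,0]]]'
python3 -m handwheel '[[[0,0,0,0,0,0],[0,0,0,0,0,0],[0,0,0,0,0,0]]]' 0
python3 -m handwheel '[[[0.01,-0.028,0,0,0,0],[0.018,-0.05,0,0,0,0],[-0.02,-0.06,0,0,0,0],[-0.055,-0.07,0,0,0,0],[-0.09,-0.08,0,0,0,0],[-0.12,-0.09,0,0,0,0],[-0.15,-0.1,0,0,0,0],[-0.15,-0.1,0,0,0,0]]]'
python3 - <<'E'
from h import *
np.set_printoptions(precision=4,suppress=True)
c=get_calibration("wrist");t=snapshot("wrist");s=r.get_state();print(s["tool_pos"])
for b in boxes_of("lid_a_knob","wrist")[:3]: x=b["bbox"];print(np.round(x),b["confidence"])
for b in boxes_of("tin_brass","wrist")[:3]: x=b["bbox"];print("tin",np.round(x),b["confidence"])
for z,n in((.086,"knobtop"),(.058,"disc"),(0,"base")): print(n,w2pix("wrist",[.669,-.103,z],c))
g=cv2.cvtColor(t,cv2.COLOR_RGB2GRAY);save("end.png",t)
E
```

```text
clock: 28.1
tool_pos: [0.6695, -0.1025, 0.0711]
eef_rot: [-0.696, -0.123, -0.123, 0.697]
contact_force: [-2.6, -1.0, 7.7]
opening: 0.186
clock: 28.35
tool_pos: [0.6689, -0.1018, 0.0696]
eef_rot: [-0.696, -0.122, -0.122, 0.697]
contact_force: [0.2, -0.0, -0.0]
opening: 0.393
clock: 29.02
tool_pos: [0.4936, -0.1018, 0.1132]
eef_rot: [-0.695, -0.123, -0.124, 0.697]
contact_force: [-1.3, -0.6, -1.0]
opening: 0.498
[ 0.48   -0.1013  0.1106]
tin [243. 269. 312. 316.] 0.72
knobtop [276.3761 357.165 ]
disc [276.3639 330.7856]
base [276.3433 286.2905]
```

```bash
python3 -m handwheel '[[[-0.02,-0.1,0,0,0,0],[-0.02,-0.1,0,0,0,0],[-0.02,-0.1,0,0,0,0]]]'
python3 - <<'E'
from h import *
np.set_printoptions(precision=4,suppress=True)
t=snapshot("top");c=get_calibration("top")
hsv=cv2.cvtColor(t,cv2.COLOR_RGB2HSV);H,S,V=[hsv[:,:,i].astype(int) for i in range(3)]
def bl(m,roi,n):
    x0,y0,x1,y1=roi;k,l,s,ce=cv2.connectedComponentsWithStats(m[y0:y1,x0:x1].astype(np.uint8))
    if k>1:
        i=1+np.argmax(s[1:,4]);x,y,w,h,a=s[i];print(n,x+x0,y+y0,x+w+x0,y+h+y0,"area",a,ce[i]+[x0,y0])
for n,r0 in (("L",(190,197,236,243)),("R",(290,148,335,190))):
    bl((S<40)&(V>120),r0,n+" disc"); bl(V<60,(r0[0]+14,r0[1]+12,r0[0]+30,r0[1]+25),n+" knob")
    for z in(.058,):pass
bl((S>150)&(H<13)&(V>90),(290,200,365,260),"copper left on board?");bl((S>150)&(H>=17)&(H<35)&(V>120),(325,205,350,245),"brass?")
bl(V<60,(290,205,325,236),"charcoal")
for n in ("silver_button_center","dish","flux_cup","firebrick"):
  for b in boxes_of(n,"top")[:1]:print(n,np.round(b["bbox"]),b["confidence"])
c=get_calibration("wrist");t=snapshot("wrist")
for n in ("tin_brass","lid_a_knob","dish"):
  for b in boxes_of(n,"wrist")[:2]:print("wrist",n,np.round(b["bbox"]),b["confidence"])
d=snapshot("side")
for n in ("tin_brass","lid_a_knob"):
  for b in boxes_of(n,"side")[:3]:print("side",n,np.round(b["bbox"]),b["confidence"])
for p in ([.5515,.191],[.669,-.103]):print([w2pix("side",[*p,z]).round(1) for z in(0,.058,.086)])
E
```

```text
clock: 29.42
tool_pos: [0.4409, -0.1013, 0.2015]
eef_rot: [-0.695, -0.122, -0.123, 0.698]
contact_force: [-0.2, -0.1, -0.0]
opening: 0.504
L disc 198 202 229 233 area 678 [212.5796 217.0605]
L knob 210 214 215 220 area 16 [212.25  217.375]
R disc 297 152 327 181 area 625 [311.28   166.3968]
R knob 310 163 315 169 area 19 [311.7895 166.0526]
charcoal 297 213 318 231 area 208 [307.5288 222.1538]
silver_button_center [407. 218. 416. 228.] 0.42
dish [392. 202. 428. 236.] 0.62
flux_cup [203. 148. 230. 177.] 0.97
firebrick [363. 121. 415. 177.] 0.82
wrist tin_brass [252. 246. 304. 284.] 0.74
wrist lid_a_knob [482. 202. 560. 257.] 0.58
wrist lid_a_knob [ 68. 249. 170. 310.] 0.51
wrist dish [  0. 131.  92. 208.] 0.73
wrist dish [464. 182. 550. 238.] 0.19
side tin_brass [318. 208. 342. 222.] 0.82
side lid_a_knob [226. 187. 248. 198.] 0.85
side lid_a_knob [185. 177. 206. 194.] 0.72
side lid_a_knob [221. 177. 288. 254.] 0.68
[array([237. , 206.9]), array([235.9, 192.5]), array([235.3, 185.3])]
[array([328.3, 217. ]), array([329.3, 202.2]), array([329.8, 194.7])]
```

Both lids sit in their original image places. As a last numeric seating check, I compare side-view crops of each closed tin with the start.

```bash
python3 - <<'E'
from h import *
np.set_printoptions(precision=3,suppress=True)
old=cv2.imread("pics/side.png");d=cv2.resize(snapshot("side")[:,:,::-1],(old.shape[1],old.shape[0]),interpolation=2)
f=lambda i:cv2.cvtColor(i,6).astype(np.float32)
for n,(x0,y0,x1,y1) in dict(L=(312,254,362,288),R=(445,270,492,304),Lbase=(312,285,362,304),Rbase=(445,300,492,320)).items():
    a=f(old)[y0:y1,x0:x1];b=f(d)[y0-8:y1+8,x0-8:x1+8];m=cv2.matchTemplate(b,a,cv2.TM_CCOEFF_NORMED);_,v,_,l=cv2.minMaxLoc(m);print(n,v,np.array(l)-8)
print(r.get_state()["contact_force"],r.get_state()["clock"],np.abs(r.get_state()["qd"]).max())
job.finish_job()
E
```

```text
L 0.9829461574554443 [0 0]
R 0.9857800006866455 [0 0]
Lbase 0.9816603064537048 [0 0]
Rbase 0.9758557081222534 [0 0]
[0.6   0.687 0.256] 30.0667 0.006915836048607684
the job is handed in; nothing more can be done
```

The job is handed in at about 30 s of the 72 s allowed, with all three buttons put away by metal and both tins closed. The hand-in reports no verdict.

- **Which tin is which:** the left tin keeps copper scrap (offcut hue 12 in the top view, copper button 11) and the right tin brass (hue 27). The over-exposed wrist view showed the left tin's offcuts at hue 19, between copper and brass, so I trusted the unclipped top view.
- **Buttons:** I saw the copper button lying in the left tin. The brass button was reported inside the right tin by a top-view detection of only moderate confidence (0.53). I saw the silver button in the middle of the dish.
- **Lids:** in the top view both are within about 1 pixel (3 mm) of where they started. The side-view crops match the start with no shift (correlation 0.98), so both look fully seated.
- **Things to leave alone:** the charcoal block looks unmoved in the last top view, and the flux cup and firebrick give nearly the same detection boxes as at the start.
- **Off-plan during the job:** one lift after parking the right lid came out about 2 cm sideways and 3° rolled. Setting that lid down also pressed with about 40 N at the wrist. The lid was not disturbed, and I corrected the pose before going on.

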